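Unload the ultrasonic cleaner

ROBOT

A 6-joint arm with a two-finger parallel gripper is mounted at the origin on a cart in front of the work surface, level with it; the furniture and walls round the work are solid. World frame = base frame: x ahead of the robot, y to its left, z up, the work surface at z = 0. Lengths are in mm, angles in rad, forces in N, time in s.
With the tool pointing down it reaches from about 275 to 1000 mm from the base axis. Payload 8.4 kg.
Tool frame: the origin (TCP) lies at the very end of the fingers, on their centre line; the grasp point (between the pads) lies 19 mm behind it; z points along the fingers, x is the direction in which the jaws open and shut, and the axes are right-handed (so a half turn about z gives the same grasp; the last joint's range is limited). The gripper opens to 85 mm and grips with 20 to 120 N. Pads are 22 mm wide; open, the fingers measure 114 mm over their backs; the gripper's body (76 mm by 85 mm) begins 54 mm behind the grasp point. The pads swing forward as they close: fully open they stand 13 mm farther back than shut.
Start: joints at [-1.205, 0.353, 1.633, -0, 1.155, -0.002], TCP at [224.726, -583.203, 231.281] pointing down, gripper open.
Joint ranges: [-2.63, 2.63], [-0.92, 2.1], [0.06, 2.66], [-1.3, 4.44], [0, 2.69], [-3.02, 3.02]. Speed limits (rad/s): [2.22, 2.22, 2.79, 3.14, 3.14, 3.14].

INTERFACE

Orientations are given as [roll, pitch, yaw] about the fixed x, y, z axes, in that order (R = Rz(yaw) Ry(pitch) Rx(roll)).
In Python, from rig import r gives the robot as it stands.
- The arm moves only by the tool arm_command, never from a script. Its argument "targets" is a list of rows, each a list of 6 numbers: the shift along the tool's x, y, z in m, then the turn, a rotation vector about the tool's x, y, z in rad. A call has 1 to 20 rows; each row shifts and turns the commanded pose from where the row before left it, along the tool's axes as they then stand; what a row does not reach is not made up. A row lasts 1/12 s, in which the tool goes at most 41.7 mm and 7.16 degrees, less where a joint would pass 70% of its speed; a pose out of reach is approached as far as the arm can. A call is refused whole if a number of a shift passes 0.0417 or a number of a turn 0.125, either way. A call with a gripper value outside its range is refused whole. "fingers" is the finger opening in m, from 0 to 0.0854, set as the call begins (left out, the last holds). The fingers move at their own pace and stop on an object; "squeeze" is the grip in N (left out, the last holds). Time passes only in rows, so rows that do not move let the fingers close. It gives the time, the measured TCP pose, the force and the opening at its end, in the units of the state.
- r.sense(): the state, without advancing time (a new reading comes with each control period).
- r.grab_frame(name): name is "side" or "top"; returns a dict with "image" (384x512x3 uint8, blue, green, red), "fx", "fy", "cx", "cy" (pixels), "xyz" and "orientation" of the camera in the world. Camera axes: x right, y down, z forward; pixel columns grow to the right and rows downward; lengths in mm; the calibration is good to about 2 mm. A picture is of the moment at which its call begins. There is no depth.
- r.sign_off(): hands the job in, once; it reports no verdict.
The state is a dict: "clock": time; "qpos": joint angles; "qvel": joint speeds; "joint_efforts": joint torques, N m; "eef_pos": TCP position; "tcp_rot": TCP orientation; "contact_force": force on the tool from outside, world axes, zero at the start; "wrist_torque": the same for the moment, N m; "opening": opening from 0.0 (shut) to 1.0 (fully open).
Only numpy, scipy, OpenCV 4.12 (cv2) and the standard library are available. Lean on these libraries where they do the work, as an engineer would, in place of code of your own. Each camera call takes 0.05 s, during which the arm holds its last target.

TASK

The wash is over: take the lid off the ultrasonic cleaner and set it down right way up on a clear patch of the bench, then lift the wire basket out without tipping it and stand it on the draining tray with the gear and both dop sticks still in it. Then put the lid back on the cleaner so that it sits fully down all round. Set things down rather than dropping them, and do not shove the cleaner or disturb the tray and the screwdriver.

Things in the scene. Friction and masses are not known exactly. Their poses are not given: they have to be found in the camera images.
- cleaner_mouth (a point): centre of the ultrasonic cleaner's tank mouth, level with its steel deck, 125 mm above the bench. Loose white box, 2.8 kg, 190 mm along its y, 146 along x; grey panel with dial (not used) on its -x side; deck 194 x 150 mm. z up. Mouth: open rectangle, 160 mm along y, 116 mm along x, straight walls, tank floor 90 mm down.
- lid_grip (a point): centre of the lid's grip: black bar, 104 mm along its y, 16 mm wide (x), 14 mm high, 24 mm of air under it, on two posts at y = +-42 mm. Grip it across x from above. The lid is loose steel, 0.2 to 0.4 kg; the flat top of its crown lies 31 mm below this point, the flange's underside 52 mm. At the start it is on the cleaner.
- lid_flange (a point): centre of the lid's flange underside (flange 176 mm along y, 132 along x). A skirt, 154 x 110 mm, hangs 12 mm below it, last 5 mm slightly smaller. Seated, this point is at cleaner_mouth, the skirt in the mouth with 3 mm play each side: lift 12 mm straight before moving sideways. Fits either way round. On the bench the lid stands on its skirt, this point 12 mm up.
- basket_grip (a point): centre of the black sleeve (13 mm thick, 64 mm along the basket's y) on the wire basket's fixed handle arch. Grip it across x from above. Basket: 130 mm along y, 84 along x, walls 46 mm high, under 0.45 kg loaded. It starts in the tank under the lid, the sleeve 4 mm above deck level, 10 mm or more of room round it; it must rise over 90 mm to clear the deck.
- basket_foot (a point): centre of the basket's underside, level with the bottom of its four feet, 94 mm under basket_grip; z up, y along its length.
- tray_centre (a point): centre of the draining tray's floor, 7 mm above the bench. Loose steel pan, 0.6 kg, 196 mm along its y, 150 mm along its x, rim 16 mm high over the bench, floor a grey slotted insert 188 x 142 mm. The basket's feet shall stand on the floor near its middle, its length along the tray's (either way).
- index_gear: brass index gear, 50 mm across, 16 mm high, lying flat in the basket; origin at the centre of its underside.
- dop_a: brass dop stick, 45 mm long and 6 mm thick, lying in the basket; origin at the centre of its underside.
- dop_b: brass dop stick, 40 mm long and 6 mm thick, lying in the basket; origin at the centre of its underside.
- screwdriver: small red-handled screwdriver, 161 mm along its y, 21 mm thick, on the bench close in front of the robot; origin at the middle of its underside. Leave alone. The bench front to the left of it, up to the faceting machine, is always clear: the lid fits there, centred about x = 0.45 m, y = 0.275 m from the robot's base, its length along y.

How it is judged:
By the outcome, as a careful person would: the job done as asked, in the order asked, and still so for the second after the job is handed in, with the robot touching nothing.
It also fails if it takes over 72 s, if anything falls off the work surface, if the arm or the gripper's body presses on something with over 40 N, if the wrist force passes 120 N, or if a joint passes its speed limit or range.

## Working session

There is one attempt and no reset: what is moved stays moved. The work goes in short steps, Python scripts to look and compute and a tool call to move; the robot and the scene stay as the last step left them, time stands still between calls to the robot, and variables do not carry over. Pictures are saved under pics/ and viewed, and the job is handed in when it is done.

Besides the shell and the picture viewer there is one more tool, called after "Call:" as name([rows], argument=value, ...), one row to a line, values as JSON. arm_command: Moves the arm, as the interface text tells. Its arguments: {"type":"object","properties":{"targets":{"type":"array"},"fingers":{"type":"number"},"squeeze":{"type":"number"}},"required":["targets"]}

```bash
ls; mkdir -p pics; python3 - <<'E'
from rig import r
import cv2
print(r.sense())
for n in ("side","top"):
    f=r.grab_frame(n); cv2.imwrite(f"pics/{n}0.png",f["image"]); print({k:v for k,v in f.items() if k!="image"})
    import pickle; pickle.dump(f,open(f"{n}0.pkl","wb"))
E
```

```text
pics
{'clock': 0.0, 'qpos': array([-1.20537354e+00,  3.53604425e-01,  1.63412370e+00, -2.73994620e-05,
        1.15520537e+00, -2.39719950e-03]), 'qvel': array([-7.94666569e-04,  1.00681908e-03, -9.79256842e-05,  2.07741126e-03,
       -4.01546135e-04,  6.78767337e-04]), 'joint_efforts': array([ 1.47404837e-03, -6.05252910e+01, -3.42070484e+01,  9.15629948e-05,
        9.50306043e-03,  4.57051988e-05]), 'eef_pos': array([ 224.56480824, -582.76028283,  230.59345289]), 'tcp_rot': array([ 3.14157082e+00,  1.34090046e-03, -1.20296528e+00]), 'contact_force': array([-0.30048924, -0.41439427, -0.03819645]), 'wrist_torque': array([ 0.03069149, -0.02957653, -0.02056531]), 'opening': 1.0028755053950693}
{'fx': 360.8316688138163, 'fy': 360.8316688138163, 'cx': 250.27320156785743, 'cy': 187.19739692138245, 'xyz': array([491.75030531, 671.62376596, 640.86814932]), 'orientation': array([-2.20225287,  0.00489556, -3.08050827])}
{'fx': 496.1611913590758, 'fy': 496.1611913590758, 'cx': 258.50147308939916, 'cy': 188.19425613259205, 'xyz': array([ 434.65240234,  -22.04088298, 1180.27035225]), 'orientation': array([-3.04305468,  0.00417892, -1.55232635])}
```

View pics/top0.png

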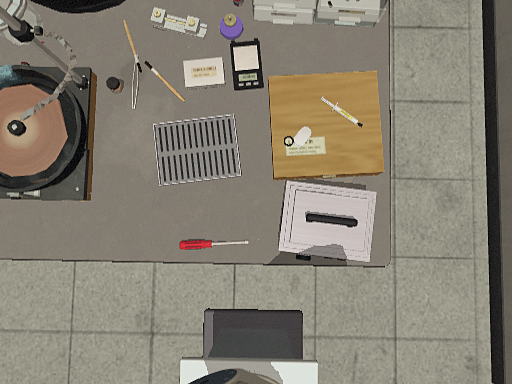

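View pics/side0.png

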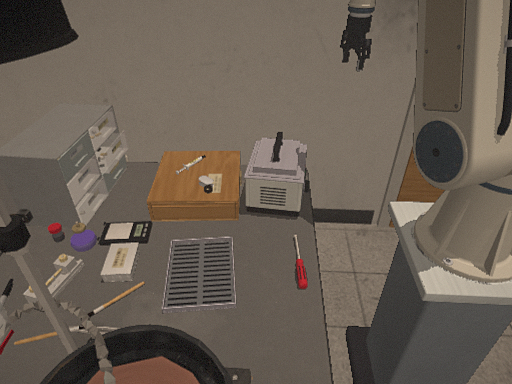

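```bash
cat > h.py <<'E'
import numpy as np, cv2, pickle
from scipy.spatial.transform import Rotation as R
def rot(f): return R.from_euler('xyz',f["orientation"]).as_matrix()
def ray(f,u,v): 
    d=rot(f)@np.array([(u-f["cx"])/f["fx"],(v-f["cy"])/f["fy"],1]); return np.array(f["xyz"]),d
def onz(f,u,v,z):
    o,d=ray(f,u,v); return o+d*(z-o[2])/d[2]
def proj(f,p):
    c=rot(f).T@(np.array(p,float)-f["xyz"]); return np.array([f["fx"]*c[0]/c[2]+f["cx"],f["fy"]*c[1]/c[2]+f["cy"]])
def tri(f,a,g,b):
    o1,d1=ray(f,*a);o2,d2=ray(g,*b); A=np.stack([d1,-d2],1); s=np.linalg.lstsq(A,o2-o1,rcond=None)[0]
    p,q=o1+d1*s[0],o2+d2*s[1]; return (p+q)/2,np.linalg.norm(p-q)
def crop(f,u0,u1,v0,v1,s,name):
    cv2.imwrite(name,cv2.resize(f["image"][v0:v1,u0:u1],None,fx=s,fy=s,interpolation=cv2.INTER_CUBIC))
E
python3 - <<'E'
from h import *
t=pickle.load(open("top0.pkl","rb")); s=pickle.load(open("side0.pkl","rb"))
crop(t,260,400,165,275,5,"pics/c0.png")
crop(s,220,340,110,225,5,"pics/c1.png")
crop(t,140,260,100,260,3.7,"pics/c2.png")
E
```

```text
(no output)
```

View pics/c0.png

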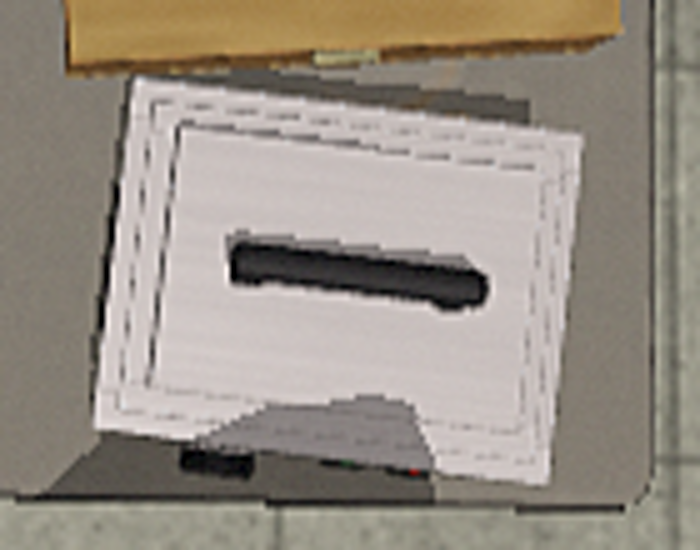

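View pics/c1.png

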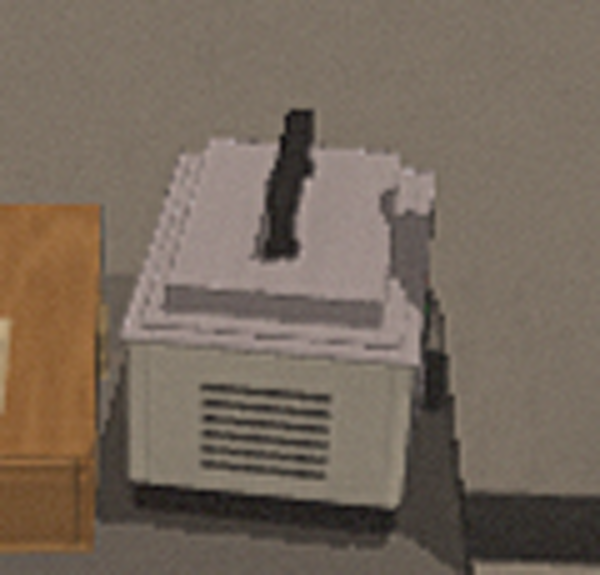

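View pics/c2.png

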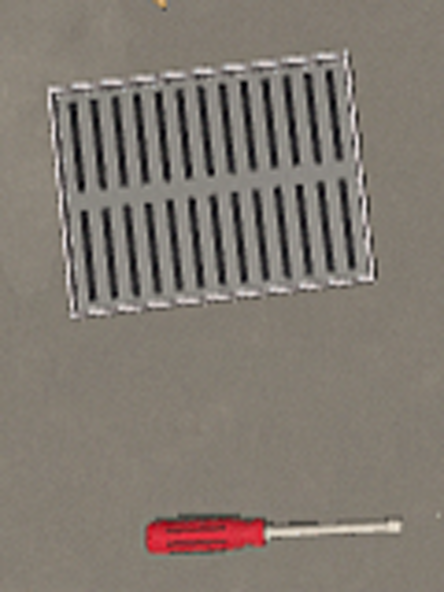

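```bash
python3 - <<'E'
from h import *
t=pickle.load(open("top0.pkl","rb")); s=pickle.load(open("side0.pkl","rb"))
def quad(c,z):
    P=np.array([onz(t,u-.0,v,z)[:2] for u,v in c]); print(P.round(1).tolist(),"ctr",P.mean(0).round(1))
    e=[P[(i+1)%4]-P[i] for i in range(4)]; print([ (round(np.hypot(*x),1), round(np.degrees(np.arctan2(x[1],x[0])),1)) for x in e])
quad([(260+a/5-.4,165+b/5-.4) for a,b in [(135,78),(583,135),(548,485),(95,430)]],125)
quad([(140+a/3.7-.4,100+b/3.7-.4) for a,b in [(50,88),(347,52),(374,280),(73,317)]],16)
# grip bar
im=t["image"]; m=((im.max(2)<75)*255).astype(np.uint8); w=np.zeros_like(m); w[205:230,298:365]=m[205:230,298:365]
c=max(cv2.findContours(w,0,2)[0],key=cv2.contourArea); (u,v),(a,b),th=cv2.minAreaRect(c); print(u,v,a,b,th)
vx=cv2.boxPoints(((u,v),(a,b),th)); quad(vx,184)
print("mean@181",onz(t,u,v,181))
im=s["image"]; m=((im.max(2)<70)*255).astype(np.uint8); w=np.zeros_like(m); w[130:164,268:290]=m[130:164,268:290]
c=max(cv2.findContours(w,0,2)[0],key=cv2.contourArea); (us,vs),(a,b),th=cv2.minAreaRect(c); print(us,vs,a,b,th)
print(tri(t,(u,v),s,(us,vs)))
# crown corners in top
# wooden box height: side crop front-left top corner
print("screw", [onz(t,*p,10).round(0) for p in [(179,244),(249,242)]])
print("box top near corners (sees 2 views)", tri(t,(384,177),s,(152,208)), tri(t,(273,178),s,(240,206)))
E
```

```text
[[557.2, -75.5], [536.1, -266.9], [387.9, -251.5], [407.3, -60.6]] ctr [ 472.1 -163.6]
[(np.float64(192.6), np.float64(-96.3)), (np.float64(149.0), np.float64(174.1)), (np.float64(191.9), np.float64(84.2)), (np.float64(150.6), np.float64(-5.7))]
[[700.8, 239.8], [727.9, 48.4], [579.6, 27.6], [552.3, 219.2]] ctr [640.1 133.8]
[(np.float64(193.3), np.float64(-82.0)), (np.float64(149.7), np.float64(-172.0)), (np.float64(193.5), np.float64(98.1)), (np.float64(149.9), np.float64(7.9))]
331.33587646484375 219.84580993652344 51.47232437133789 8.183276176452637 6.952957630157471
[[469.1, -111.0], [485.4, -112.9], [474.8, -215.3], [458.5, -213.3]] ctr [ 472.  -163.1]
[(np.float64(16.4), np.float64(-6.4)), (np.float64(103.0), np.float64(-95.9)), (np.float64(16.4), np.float64(173.0)), (np.float64(102.8), np.float64(84.1))]
mean@181 [ 472.07212939 -163.59092499  181.        ]
277.0169372558594 146.40943908691406 6.941534996032715 30.161890029907227 10.619654655456543
(array([ 473.5466886 , -166.10630939,  163.54353459]), np.float64(1.642331585495541))
screw [array([415., 169.,  10.]), array([423.,   5.,  10.])]
box top near corners (sees 2 views) (array([ 738.97989033, -290.25653888, -125.01879887]), np.float64(300.4529758641605)) (array([567.61742115, -48.0117386 ,  52.58624895]), np.float64(4.858667630260866))
```

Call:
arm_command([
  [0,0,0,0,0,-0.1222],
  [0,0,0,0,0,-0.1222],
  [0,0,0,0,0,-0.1222],
  [0,0,0,0,0,-0.1222],
  [0,0,0,0,0,-0.1222],
  [0,0,0,0,0,-0.1222],
  [0,0,0,0,0,-0.1222],
  [0,0,0,0,0,-0.1222],
  [0,0,0,0,0,-0.1222],
], fingers=0.0854, squeeze=50)

```text
clock: 0.85
eef_pos: [224.6, -582.9, 230.8]
tcp_rot: [-3.141, 0.0, -0.097]
contact_force: [0.2, -0.7, -0.2]
opening: 1.001
```

Call:
arm_command([
  [0.0145,-0.0316,0,0,0,0],
  [0.0145,-0.0316,0,0,0,0],
  [0.0145,-0.0316,0,0,0,0],
  [0.0145,-0.0316,0,0,0,0],
  [0.0145,-0.0316,0,0,0,0],
  [0.0145,-0.0316,0,0,0,0],
  [0.0145,-0.0316,0,0,0,0],
  [0.0145,-0.0316,0,0,0,0],
  [0.0145,-0.0316,0,0,0,0],
  [0.0145,-0.0316,0,0,0,0],
  [0.0145,-0.0316,0,0,0,0],
  [0.0145,-0.0316,0,0,0,0],
  [0.0145,-0.0316,0,0,0,0],
  [0.0145,-0.0316,0,0,0,0],
  [0,0,0,0,0,0],
  [0,0,0,0,0,0],
  [0,0,0,0,0,0],
])

```text
clock: 2.27
eef_pos: [471.8, -164.1, 231.0]
tcp_rot: [3.141, 0.001, -0.102]
contact_force: [-1.3, 0.2, 0.6]
opening: 1.001
```

Call:
arm_command([
  [0,0,0.02,0,0,0],
  [0,0,0.02,0,0,0],
  [0,0,0.015,0,0,0],
  [0,0,0.01,0,0,0],
  [0,0,0.008,0,0,0],
  [0,0,0,0,0,0],
  [0,0,0,0,0,0],
])

```text
clock: 2.85
eef_pos: [472.1, -164.6, 158.4]
tcp_rot: [-3.142, 0.0, -0.104]
contact_force: [0.3, 0.8, 0.6]
opening: 1.001
```

```bash
python3 - <<'E'
from rig import r
from h import *
t=r.grab_frame("top"); s=r.grab_frame("side")
a=cv2.resize(t["image"][150:280,250:410],None,fx=2.5,fy=2.5); b=cv2.resize(s["image"][80:210,220:380],None,fx=2.5,fy=2.5)
cv2.imwrite("pics/g1.png",np.hstack([a,b])); print(r.sense()["contact_force"],r.sense()["eef_pos"])
E
```

```text
[ 0.07873674 -0.58543212  0.65978244] [ 472.71568857 -164.50024024  159.06149562]
```

View pics/g1.png

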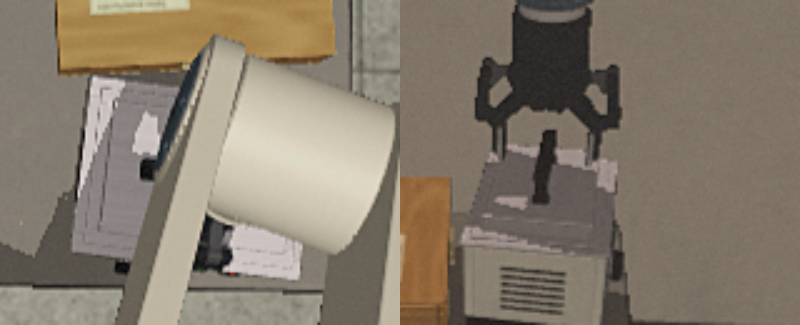

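The side view (right half) shows the fingers straddling the black bar symmetrically about (545,165). Closing.

Call:
arm_command([
  [0,0,0,0,0,0],
  [0,0,0,0,0,0],
  [0,0,0,0,0,0],
  [0,0,0,0,0,0],
  [0,0,0,0,0,0],
  [0,0,0,0,0,0],
  [0,0,0,0,0,0],
  [0,0,0,0,0,0],
  [0,0,0,0,0,0],
  [0,0,0,0,0,0],
], fingers=0.0, squeeze=60)

```text
clock: 3.78
eef_pos: [472.4, -164.1, 158.5]
tcp_rot: [3.142, -0.0, -0.103]
contact_force: [-1.3, 0.5, 5.3]
opening: 0.172
```

Call:
arm_command([
  [0,0,-0.003,0,0,0],
  [0,0,-0.004,0,0,0],
  [0,0,-0.005,0,0,0],
  [0,0,-0.006,0,0,0],
  [0,0,-0.007,0,0,0],
  [0,0,-0.01,0,0,0],
  [0,0,-0.015,0,0,0],
  [0,0,-0.02,0,0,0],
  [0,0,-0.02,0,0,0],
  [0,0,-0.01,0,0,0],
  [0,0,0,0,0,0],
  [0,0,0,0,0,0],
])

```text
clock: 4.78
eef_pos: [472.4, -164.1, 258.6]
tcp_rot: [3.141, -0.001, -0.103]
contact_force: [-0.2, 0.9, -2.3]
opening: 0.178
```

```bash
python3 - <<'E'
from rig import r
from h import *
t=r.grab_frame("top"); s=r.grab_frame("side")
a=cv2.resize(t["image"][150:280,250:410],None,fx=2.5,fy=2.5); b=cv2.resize(s["image"][80:210,220:380],None,fx=2.5,fy=2.5)
cv2.imwrite("pics/g2.png",np.hstack([a,b])); x=r.sense(); print(x["contact_force"],x["eef_pos"],x["wrist_torque"],x["opening"])
E
```

```text
[ 0.65271962 -0.56316478 -2.48741824] [ 471.52978148 -163.82921964  257.25331655] [ 0.02480527 -0.04402037  0.01808277] 0.17152160330959312
```

View pics/g2.png

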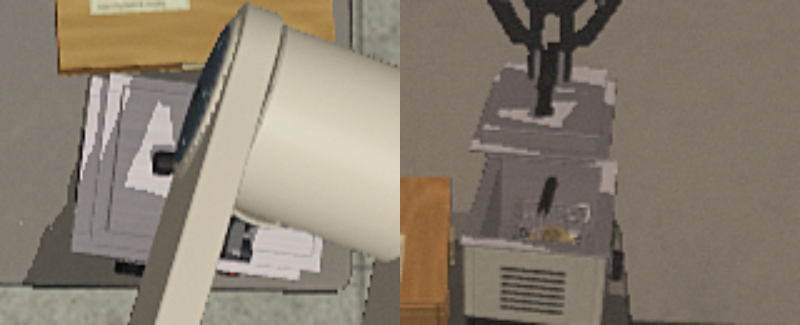

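```bash
python3 - <<'E'
from h import *
t=pickle.load(open("top0.pkl","rb"));s=pickle.load(open("side0.pkl","rb"))
for z in (0,60): print([onz(t,*p,z).round(0)[:2] for p in [(92,200),(96,68)]])
for p in [(450,268)]:
  print([proj(t,(p[0]+a,p[1]+b,12)).round(0) for a,b in [(66,88),(66,-88),(-66,-88),(-66,88)]])
crop(t,40,260,150,270,3.5,"pics/m.png")
E
```

```text
[array([516., 382.]), array([840., 389.])]
[array([512., 362.]), array([820., 368.])]
[array([101., 200.]), array([176., 201.]), array([174., 257.]), array([ 99., 256.])]
```

View pics/m.png

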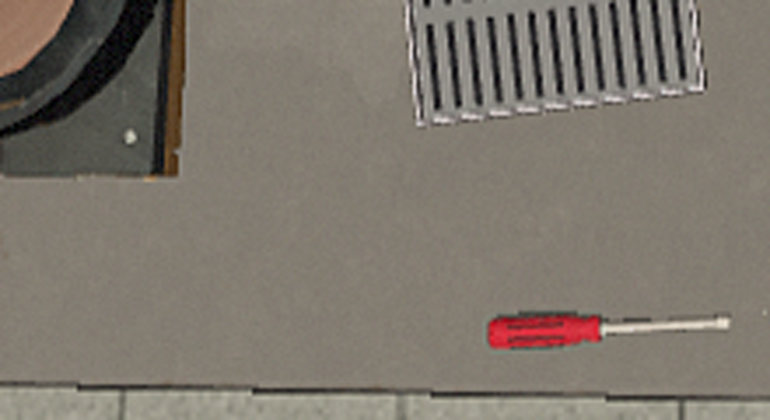

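Call:
arm_command([
  [0,0,0,0,0,-0.0515],
  [0,0,0,0,0,-0.0515],
  [-0.001,-0.02,0,0,0,0],
  [-0.0015,-0.03,0,0,0,0],
  [-0.0015,-0.03,0,0,0,0],
  [-0.0015,-0.03,0,0,0,0],
  [-0.0015,-0.03,0,0,0,0],
  [-0.0015,-0.03,0,0,0,0],
  [-0.0015,-0.03,0,0,0,0],
  [-0.0015,-0.03,0,0,0,0],
  [-0.0015,-0.03,0,0,0,0],
  [-0.0015,-0.03,0,0,0,0],
  [-0.0015,-0.03,0,0,0,0],
  [-0.0015,-0.03,0,0,0,0],
  [-0.0015,-0.03,0,0,0,0],
  [-0.0015,-0.03,0,0,0,0],
  [-0.0015,-0.022,0,0,0,0],
  [0,0,0,0,0,0],
  [0,0,0,0,0,0],
])

```text
clock: 6.47
eef_pos: [449.5, 268.4, 256.9]
tcp_rot: [3.14, 0.002, 0.002]
contact_force: [0.6, -0.1, -2.7]
opening: 0.175
```

Call:
arm_command([
  [0,0,0.02,0,0,0],
  [0,0,0.03,0,0,0],
  [0,0,0.03,0,0,0],
  [0,0,0.03,0,0,0],
  [0,0,0.03,0,0,0],
  [0,0,0.025,0,0,0],
  [0,0,0.02,0,0,0],
  [0,0,0.01,0,0,0],
  [0,0,0.008,0,0,0],
  [0,0,0.003,0,0,0],
  [0,0,0.002,0,0,0],
  [0,0,0.002,0,0,0],
  [0,0,0.001,0,0,0],
  [0,0,0.001,0,0,0],
  [0,0,0,0,0,0],
  [0,0,0,0,0,0],
])

```text
clock: 7.8
eef_pos: [450.5, 268.1, 46.7]
tcp_rot: [-3.141, -0.001, -0.0]
contact_force: [0.1, 0.3, -2.3]
opening: 0.174
```

Call:
arm_command([
  [0,0,0.0005,0,0,0],
  [0,0,0.0005,0,0,0],
  [0,0,0,0,0,0],
  [0,0,0,0,0,0],
])

```text
clock: 8.13
eef_pos: [450.4, 268.1, 45.6]
tcp_rot: [-3.141, -0.0, -0.0]
contact_force: [-1.2, -0.3, 2.8]
opening: 0.173
```

Call:
arm_command([
  [0,0,0,0,0,0],
  [0,0,0,0,0,0],
  [0,0,0,0,0,0],
  [0,0,0,0,0,0],
  [0,0,0,0,0,0],
  [0,0,0,0,0,0],
  [0,0,-0.01,0,0,0],
  [0,0,-0.02,0,0,0],
  [0,0,-0.04,0,0,0],
  [0,0,-0.04,0,0,0],
  [0,0,-0.04,0,0,0],
  [0,0,-0.04,0,0,0],
  [0,0,-0.03,0,0,0],
  [0,0,0,0,0,0],
], fingers=0.0854)

```text
clock: 9.3
eef_pos: [453.0, 269.5, 272.8]
tcp_rot: [-3.136, -0.009, -0.0]
contact_force: [1.2, 0.2, -0.3]
opening: 0.997
```

```bash
python3 - <<'E'
from rig import r
from h import *
t=r.grab_frame("top"); s=r.grab_frame("side")
pickle.dump((t,s),open("1.pkl","wb"))
cv2.imwrite("pics/t3.png",t["image"])
a=cv2.resize(t["image"][160:280,260:400],None,fx=2.8,fy=2.8); b=cv2.resize(s["image"][110:230,220:360],None,fx=2.8,fy=2.8)
cv2.imwrite("pics/g3.png",np.hstack([a,b])); x=r.sense(); print(x["contact_force"],x["eef_pos"])
E
```

```text
[ 0.01530696  0.50174808 -0.83269115] [450.79451441 268.2246885  267.18056666]
```

View pics/t3.png

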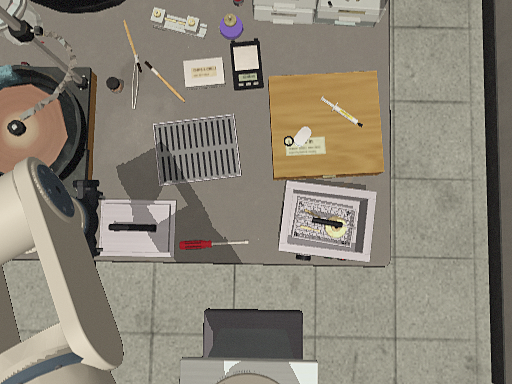

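View pics/g3.png

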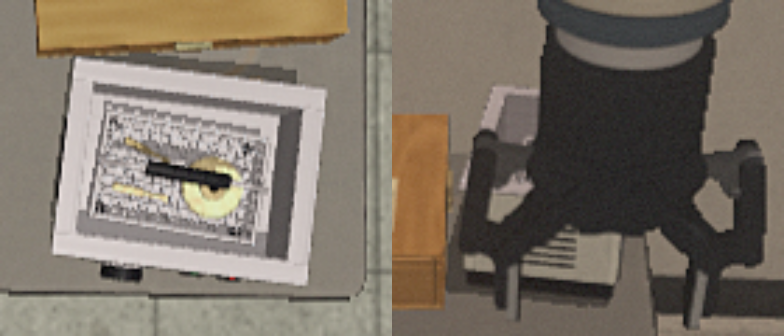

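```bash
python3 - <<'E'
from h import *
t,s=pickle.load(open("1.pkl","rb"))
def quad(P):
    P=np.array(P)[:,:2]; print(P.round(1).tolist(),"ctr",P.mean(0).round(1))
    print([(round(np.hypot(*x),1), round(np.degrees(np.arctan2(x[1],x[0])),1)) for x in np.roll(P,-1,0)-P])
def bar(x0,x1,y0,y1,z,th=70):
    im=t["image"]; m=((im.max(2)<th)*255).astype(np.uint8); w=np.zeros_like(m); w[y0:y1,x0:x1]=m[y0:y1,x0:x1]
    c=max(cv2.findContours(w,0,2)[0],key=cv2.contourArea); q=cv2.minAreaRect(c); print(q)
    quad([onz(t,u,v,z) for u,v in cv2.boxPoints(q)])
bar(308,346,212,232,133)
bar(104,162,218,237,71)
quad([onz(t,260+a/2.8-.3,160+b/2.8-.3,125) for a,b in [(76,56),(327,90),(306,285),(52,253)]])
quad([onz(t,260+a/2.8-.3,160+b/2.8-.3,78) for a,b in [(105,98),(265,130),(253,243),(90,210)]])
crop(t,290,365,190,255,8,"pics/b.png")
E
```

```text
((326.9422912597656, 222.28846740722656), (30.201885223388672, 6.0796003341674805), 11.309932708740234)
[[467.9, -128.8], [480.5, -131.2], [469.2, -193.6], [456.6, -191.1]] ctr [ 468.6 -161.1]
[(np.float64(12.8), np.float64(-10.8)), (np.float64(63.4), np.float64(-100.3)), (np.float64(12.8), np.float64(168.8)), (np.float64(63.4), np.float64(79.7))]
((132.0, 227.5), (7.0, 46.0), 90.0)
[[457.8, 317.0], [459.7, 214.2], [444.2, 213.6], [442.3, 316.2]] ctr [451.  265.3]
[(np.float64(102.8), np.float64(-88.9)), (np.float64(15.6), np.float64(-177.8)), (np.float64(102.7), np.float64(91.1)), (np.float64(15.6), np.float64(2.8))]
[[558.2, -76.0], [535.6, -267.5], [388.1, -251.1], [408.4, -59.9]] ctr [ 472.6 -163.6]
[(np.float64(192.9), np.float64(-96.7)), (np.float64(148.4), np.float64(173.6)), (np.float64(192.3), np.float64(83.9)), (np.float64(150.7), np.float64(-6.2))]
[[530.5, -101.9], [507.3, -229.2], [418.0, -219.7], [441.5, -91.0]] ctr [ 474.3 -160.5]
[(np.float64(129.3), np.float64(-100.3)), (np.float64(89.8), np.float64(173.9)), (np.float64(130.8), np.float64(79.6)), (np.float64(89.6), np.float64(-7.0))]
```

View pics/b.png

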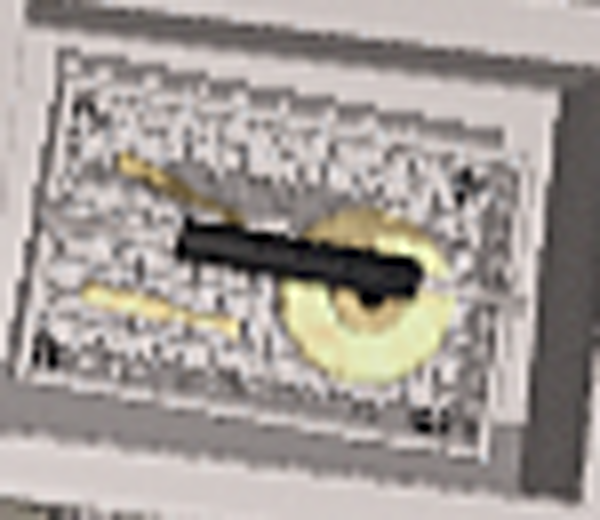

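Call:
arm_command([
  [0.0013,0.0307,0,0,0,0],
  [0.0013,0.0307,0,0,0,0],
  [0.0013,0.0307,0,0,0,0],
  [0.0013,0.0307,0,0,0,0],
  [0.0013,0.0307,0,0,0,0],
  [0.0013,0.0307,0,0,0,0],
  [0.0013,0.0307,0,0,0,0],
  [0.0013,0.0307,0,0,0,0],
  [0.0013,0.0307,0,0,0,0],
  [0.0013,0.0307,0,0,0,0],
  [0.0013,0.0307,0,0,0,0],
  [0.0013,0.0307,0,0,0,0],
  [0.0013,0.0307,0,0,0,0],
  [0.0013,0.0307,0,0,0,0],
  [0,0,0,0,0,0.09],
  [0,0,0,0,0,0.09],
  [0,0,0,0,0,0],
  [0,0,0,0,0,0],
  [0,0,0,0,0,0],
], fingers=0.045)

```text
clock: 10.98
eef_pos: [467.9, -161.5, 264.5]
tcp_rot: [-3.141, 0.002, -0.177]
contact_force: [-0.5, 0.0, -0.7]
opening: 0.53
```

```bash
python3 - <<'E'
from rig import r
import numpy as np
P=[]
for i in range(3):
    r.grab_frame("top"); x=r.sense(); P.append(np.r_[x["eef_pos"],x["tcp_rot"][2],x["opening"]])
print(np.mean(P,0).round(3))
E
```

```text
[ 4.68232e+02 -1.61438e+02  2.64918e+02 -1.78000e-01  5.28000e-01]
```

Call:
arm_command([
  [0,0,0.02,0,0,0],
  [0,0,0.03,0,0,0],
  [0,0,0.03,0,0,0],
  [0,0,0.02,0,0,0],
  [0,0,0.015,0,0,0],
  [0,0,0.012,0,0,0],
  [0,0,0.01,0,0,0],
  [0,0,0.007,0,0,0],
  [0,0,0.006,0,0,0],
  [0,0,0.004,0,0,0],
  [0,0,0,0,0,0],
  [0,0,0,0,0,0],
])

```text
clock: 12.13
eef_pos: [468.7, -161.9, 111.5]
tcp_rot: [3.142, -0.0, -0.18]
contact_force: [-0.3, 0.5, -0.6]
opening: 0.526
```

```bash
python3 - <<'E'
from rig import r
from h import *
s=r.grab_frame("side"); crop(s,220,380,80,210,4,"pics/g4.png"); x=r.sense(); print(x["contact_force"],x["eef_pos"])
E
```

```text
[-0.47542335  0.11292041  0.16917955] [ 468.75768889 -161.98812265  111.72475528]
```

View pics/g4.png

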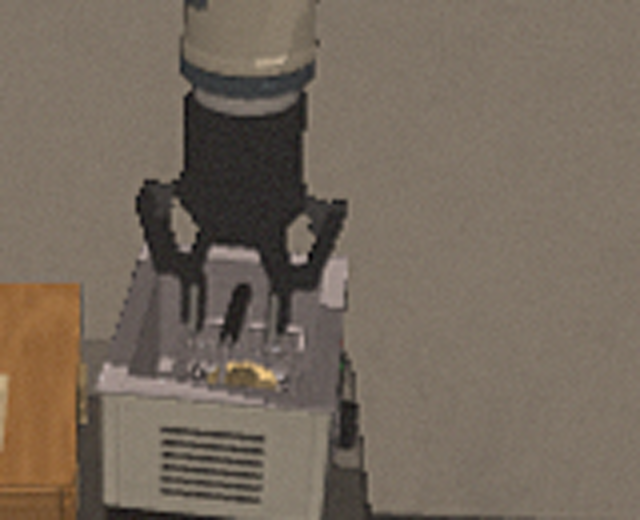

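The side view shows the sleeve at about (237,312) midway between the fingertips, with nothing touching. I'll close, then lift slowly.

Call:
arm_command([
  [0,0,0,0,0,0],
  [0,0,0,0,0,0],
  [0,0,0,0,0,0],
  [0,0,0,0,0,0],
  [0,0,0,0,0,0],
  [0,0,0,0,0,0],
  [0,0,0,0,0,0],
  [0,0,0,0,0,0],
], fingers=0.0, squeeze=60)

```text
clock: 12.85
eef_pos: [468.6, -161.9, 111.6]
tcp_rot: [3.142, -0.0, -0.18]
contact_force: [-1.9, 0.5, 5.6]
opening: 0.132
```

Call:
arm_command([
  [0,0,-0.002,0,0,0],
  [0,0,-0.003,0,0,0],
  [0,0,-0.004,0,0,0],
  [0,0,-0.006,0,0,0],
  [0,0,-0.008,0,0,0],
  [0,0,-0.009,0,0,0],
  [0,0,-0.01,0,0,0],
  [0,0,-0.01,0,0,0],
  [0,0,-0.01,0,0,0],
  [0,0,-0.01,0,0,0],
  [0,0,-0.01,0,0,0],
  [0,0,-0.01,0,0,0],
  [0,0,-0.01,0,0,0],
  [0,0,-0.01,0,0,0],
  [0,0,-0.008,0,0,0],
  [0,0,-0.005,0,0,0],
  [0,0,-0.003,0,0,0],
  [0,0,-0.002,0,0,0],
  [0,0,0,0,0,0],
])

```text
clock: 14.43
eef_pos: [468.4, -161.9, 241.4]
tcp_rot: [-3.142, -0.0, -0.18]
contact_force: [0.9, 0.3, -3.6]
opening: 0.129
```

```bash
python3 - <<'E'
from rig import r
from h import *
s=r.grab_frame("side"); crop(s,220,380,80,210,4,"pics/g5.png"); x=r.sense(); print(x["contact_force"],x["eef_pos"],x["wrist_torque"],x["opening"])
E
```

```text
[ 0.45639791 -0.12520766 -3.21104015] [ 468.28808763 -161.80208097  241.07820256] [-0.00044248 -0.03536674 -0.0475739 ] 0.13046277005421525
```

View pics/g5.png

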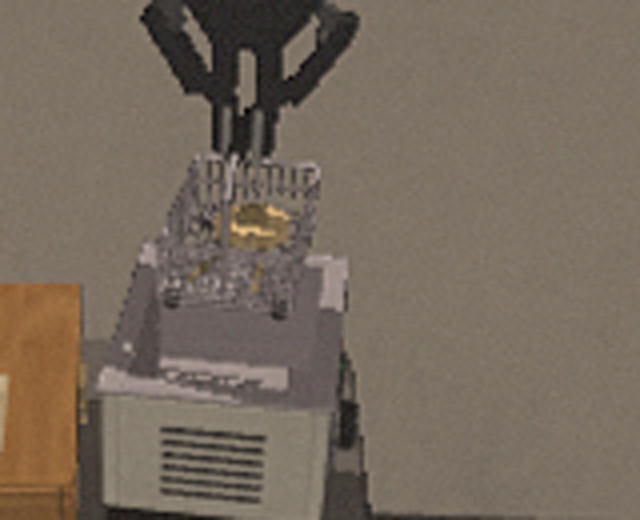

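Call:
arm_command([
  [0.0021,-0.0057,0,0,0,0],
  [0.0041,-0.0115,0,0,0,0],
  [0.0062,-0.0172,0,0,0,0],
  [0.0083,-0.023,0,0,0,0],
  [0.0083,-0.023,0,0,0,0],
  [0.0083,-0.023,0,0,0,0],
  [0.0083,-0.023,0,0,0,0],
  [0.0083,-0.023,0,0,0,0],
  [0.0083,-0.023,0,0,0,0],
  [0.0083,-0.023,0,0,0,0],
  [0.0083,-0.023,0,0,0,0],
  [0.0083,-0.023,0,0,0,0],
  [0.0083,-0.023,0,0,0,0],
  [0.0083,-0.023,0,0,0,0],
  [0.0062,-0.0172,0,0,0,0],
  [0.0041,-0.0115,0,0,0,0],
  [0.0021,-0.0057,0,0,0,0],
])

```text
clock: 15.9
eef_pos: [640.7, 136.2, 240.6]
tcp_rot: [-3.141, 0.001, -0.179]
contact_force: [0.3, -0.8, -3.0]
opening: 0.125
```

Call:
arm_command([
  [0,0,0,0,0,-0.03],
  [0,0,0,0,0,-0.06],
  [0,0,0,0,0,-0.07],
  [0,0,0,0,0,-0.07],
  [0,0,0,0,0,-0.06],
  [0,0,0,0,0,-0.03],
  [0,0,0,0,0,0],
  [0,0,0,0,0,0],
  [0,0,0,0,0,0],
  [0,0,0,0,0,0],
])

```text
clock: 16.73
eef_pos: [640.2, 133.8, 241.2]
tcp_rot: [3.142, 0.0, 0.139]
contact_force: [0.0, 0.1, -1.9]
opening: 0.128
```

```bash
python3 - <<'E'
from rig import r
from h import *
s=r.grab_frame("side"); t=r.grab_frame("top"); 
a=cv2.resize(t["image"][90:220,130:290],None,fx=2.5,fy=2.5); b=cv2.resize(s["image"][120:320,140:300],None,fx=2.5,fy=2.5)[:500]
a=cv2.copyMakeBorder(a,0,500-a.shape[0],0,0,0); cv2.imwrite("pics/g6.png",np.hstack([a,b]));x=r.sense(); print(x["contact_force"],x["eef_pos"],x["tcp_rot"],x["opening"])
E
```

```text
[-0.16138483 -0.90535259 -2.52515268] [640.2479118  133.86196015 241.25532848] [3.14154800e+00 1.22301583e-04 1.39256991e-01] 0.12892919489536447
```

View pics/g6.png

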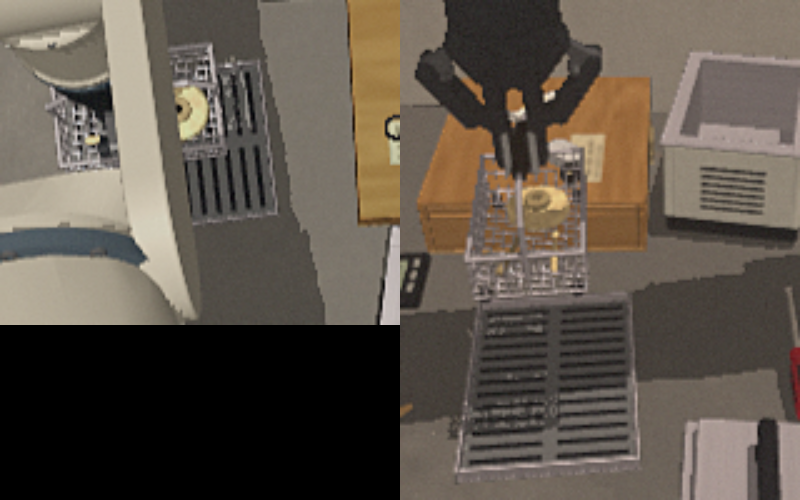

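Call:
arm_command([
  [0,0,0.005,0,0,0],
  [0,0,0.01,0,0,0],
  [0,0,0.015,0,0,0],
  [0,0,0.02,0,0,0],
  [0,0,0.02,0,0,0],
  [0,0,0.02,0,0,0],
  [0,0,0.02,0,0,0],
  [0,0,0.015,0,0,0],
  [0,0,0.012,0,0,0],
  [0,0,0.008,0,0,0],
  [0,0,0.005,0,0,0],
  [0,0,0.003,0,0,0],
  [0,0,0.002,0,0,0],
  [0,0,0.001,0,0,0],
  [0,0,0,0,0,0],
  [0,0,0,0,0,0],
])

```text
clock: 18.17
eef_pos: [640.7, 134.0, 85.9]
tcp_rot: [-3.142, -0.001, 0.14]
contact_force: [-0.1, -0.2, -2.6]
opening: 0.128
```

Call:
arm_command([
  [0,0,0.0005,0,0,0],
  [0,0,0.0005,0,0,0],
  [0,0,0.0005,0,0,0],
  [0,0,0,0,0,0],
  [0,0,0,0,0,0],
])

```text
clock: 18.58
eef_pos: [640.4, 134.0, 84.1]
tcp_rot: [-3.141, -0.0, 0.14]
contact_force: [-1.2, -0.9, 1.1]
opening: 0.127
```

Call:
arm_command([
  [0,0,0.0004,0,0,0],
  [0,0,0,0,0,0],
  [0,0,0,0,0,0],
])

```text
clock: 18.83
eef_pos: [640.4, 134.0, 84.1]
tcp_rot: [-3.141, -0.0, 0.14]
contact_force: [-2.4, -0.6, 4.8]
opening: 0.133
```

Call:
arm_command([
  [0,0,0,0,0,0],
  [0,0,0,0,0,0],
  [0,0,0,0,0,0],
  [0,0,0,0,0,0],
  [0,0,0,0,0,0],
  [0,0,0,0,0,0],
  [0,0,-0.005,0,0,0],
  [0,0,-0.01,0,0,0],
  [0,0,-0.02,0,0,0],
  [0,0,-0.03,0,0,0],
  [0,0,-0.04,0,0,0],
  [0,0,-0.04,0,0,0],
  [0,0,-0.025,0,0,0],
  [0,0,0,0,0,0],
], fingers=0.045)

```text
clock: 20.0
eef_pos: [643.5, 134.6, 261.6]
tcp_rot: [-3.141, -0.011, 0.14]
contact_force: [0.7, 0.2, 0.7]
opening: 0.527
```

Call:
arm_command([
  [0,0,0,0,0,0.07],
  [0,0,0,0,0,0.07],
  [-0.0237,-0.0168,0,0,0,0],
  [-0.0237,-0.0168,0,0,0,0],
  [-0.0237,-0.0168,0,0,0,0],
  [-0.0237,-0.0168,0,0,0,0],
  [-0.0237,-0.0168,0,0,0,0],
  [-0.0237,-0.0168,0,0,0,0],
  [-0.0237,-0.0168,0,0,0,0],
  [-0.0237,-0.0168,0,0,0,0],
  [0,0,0,0,0,0],
  [0,0,0,0,0,0],
  [0,0,0,0,0,0],
], fingers=0.065)

```text
clock: 21.08
eef_pos: [451.1, 268.4, 253.9]
tcp_rot: [-3.141, -0.001, 0.001]
contact_force: [0.2, -0.2, -0.6]
opening: 0.76
```

```bash
python3 - <<'E'
from rig import r
from h import *
t=r.grab_frame("top"); s=r.grab_frame("side")
pickle.dump((t,s),open("2.pkl","wb"))
cv2.imwrite("pics/t7.png",t["image"]);crop(s,130,370,120,384,2.2,"pics/s7.png")
x=r.sense(); print(x["clock"],x["eef_pos"],x["tcp_rot"],x["opening"])
E
```

```text
21.1833 [451.50932187 267.94238338 253.60188527] [-3.14155769e+00 -5.69947323e-04 -8.69381241e-04] 0.766148899041989
```

View pics/t7.png

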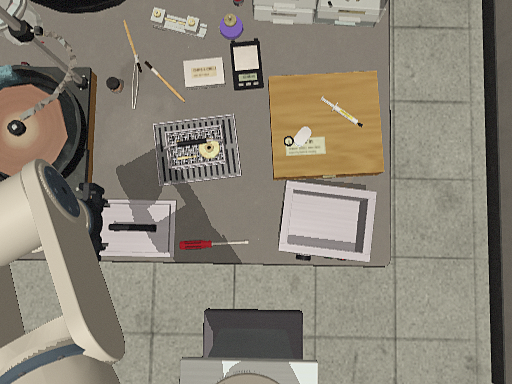

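View pics/s7.png

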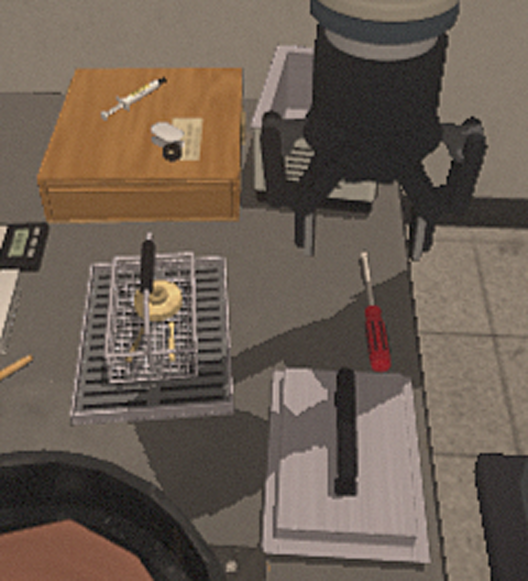

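```bash
python3 - <<'E'
from h import *
t,s=pickle.load(open("2.pkl","rb")); t0=pickle.load(open("top0.pkl","rb"))
def quad(P):
    P=np.array(P)[:,:2]; print("ctr",P.mean(0).round(1))
    print([(round(np.hypot(*x),1), round(np.degrees(np.arctan2(x[1],x[0])),1)) for x in np.roll(P,-1,0)-P])
def ext(f,lo,box,z):
    im=f["image"]; x0,x1,y0,y1=box; m=((im.min(2)>lo)*255).astype(np.uint8); w=np.zeros_like(m); w[y0:y1,x0:x1]=m[y0:y1,x0:x1]
    w=cv2.morphologyEx(w,cv2.MORPH_CLOSE,np.ones((3,3)))
    pts=cv2.findNonZero(w); q=cv2.minAreaRect(max(cv2.findContours(w,0,2)[0],key=cv2.contourArea)); print(np.round(q[0],1),np.round(q[1],1),round(q[2],1)); quad([onz(f,u,v,z) for u,v in cv2.boxPoints(q)])
for f in (t0,t): ext(f,150,(270,382,180,265),125)
for f in (t0,t): ext(f,140,(145,250,105,195),16)
im=t["image"]; m=((im.max(2)<70)*255).astype(np.uint8); w=np.zeros_like(m); w[130:155,172:206]=m[130:155,172:206]
crop(t,145,250,105,195,7,"pics/k.png")
E
```

```text
[327.5 221. ] [91.6 71. ] 6.7
ctr [ 472.  -163.4]
[(np.float64(151.0), np.float64(-5.9)), (np.float64(195.4), np.float64(-95.7)), (np.float64(150.6), np.float64(173.1)), (np.float64(192.7), np.float64(84.4))]
[327.6 221.3] [91.8 72.4] 7.0
ctr [ 471.5 -163.6]
[(np.float64(153.8), np.float64(-6.2)), (np.float64(195.7), np.float64(-96.0)), (np.float64(153.4), np.float64(172.8)), (np.float64(192.9), np.float64(84.2))]
[200.9 156.2] [47.5 74.7] 82.9
ctr [623.8 123.1]
[(np.float64(178.0), np.float64(-81.7)), (np.float64(114.3), np.float64(-171.7)), (np.float64(176.3), np.float64(98.2)), (np.float64(114.2), np.float64(9.2))]
[200.3 148.6] [62.7 74. ] 83.1
ctr [642.3 125.1]
[(np.float64(176.9), np.float64(-81.9)), (np.float64(151.4), np.float64(-171.9)), (np.float64(174.7), np.float64(98.0)), (np.float64(151.2), np.float64(9.0))]
```

View pics/k.png

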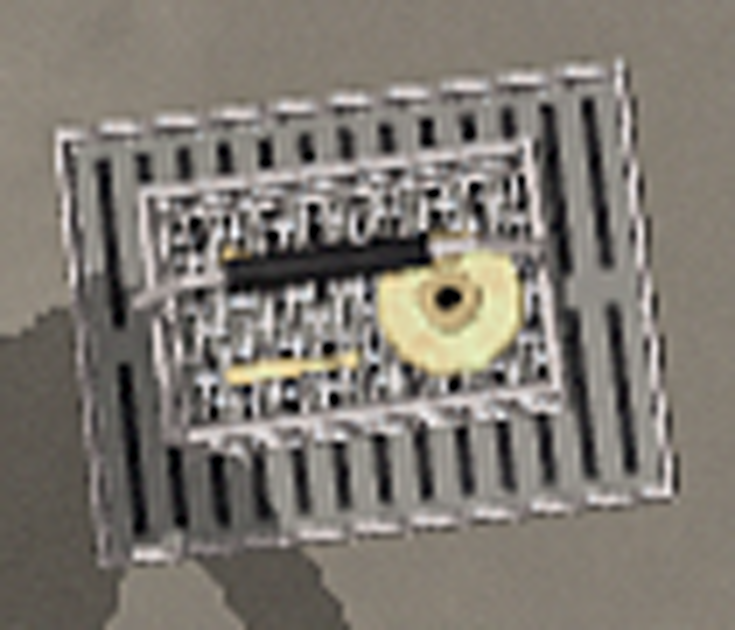

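Call:
arm_command([
  [-0.0008,0,0.02,0,0,0],
  [0,0,0.03,0,0,0],
  [0,0,0.03,0,0,0],
  [0,0,0.03,0,0,0],
  [0,0,0.03,0,0,0],
  [0,0,0.025,0,0,0],
  [0,0,0.02,0,0,0],
  [0,0,0.012,0,0,0],
  [0,0,0.007,0,0,0],
  [0,0,0.004,0,0,0],
  [0,0,0,0,0,0],
  [0,0,0,0,0,0],
])

```text
clock: 22.18
eef_pos: [450.6, 268.4, 45.9]
tcp_rot: [-3.141, -0.001, -0.001]
contact_force: [0.1, -1.0, 0.1]
opening: 0.766
```

Call:
arm_command([
  [0,0,0,0,0,0],
  [0,0,0,0,0,0],
  [0,0,0,0,0,0],
  [0,0,0,0,0,0],
  [0,0,0,0,0,0],
  [0,0,0,0,0,0],
  [0,0,0,0,0,0],
  [0,0,0,0,0,0],
  [0,0,0,0,0,0],
], fingers=0.0, squeeze=60)

```text
clock: 22.93
eef_pos: [450.2, 268.6, 46.0]
tcp_rot: [-3.141, -0.001, -0.0]
contact_force: [-1.1, -1.5, 5.8]
opening: 0.172
```

Call:
arm_command([
  [0,0,-0.003,0,0,0],
  [0,0,-0.005,0,0,0],
  [0,0,-0.01,0,0,0],
  [0,0,-0.02,0,0,0],
  [0,0,-0.03,0,0,0],
  [0,0,-0.03,0,0,0],
  [0,0,-0.03,0,0,0],
  [0,0,-0.03,0,0,0],
  [0,0,-0.03,0,0,0],
  [0,0,-0.015,0,0,0],
  [0,0,-0.005,0,0,0],
  [0,0,0,0,0,0],
  [0,0,0,0,0,0],
])

```text
clock: 24.02
eef_pos: [449.4, 268.0, 252.7]
tcp_rot: [3.141, 0.001, -0.0]
contact_force: [-0.0, -0.2, -3.1]
opening: 0.173
```

Call:
arm_command([
  [0.0015,0.0288,0,0,0,0],
  [0.0015,0.0288,0,0,0,0],
  [0.0015,0.0288,0,0,0,0],
  [0.0015,0.0288,0,0,0,0],
  [0.0015,0.0288,0,0,0,0],
  [0.0015,0.0288,0,0,0,0],
  [0.0015,0.0288,0,0,0,0],
  [0.0015,0.0288,0,0,0,0],
  [0.0015,0.0288,0,0,0,0],
  [0.0015,0.0288,0,0,0,0],
  [0.0015,0.0288,0,0,0,0],
  [0.0015,0.0288,0,0,0,0],
  [0.0015,0.0288,0,0,0,0],
  [0.0015,0.0288,0,0,0,0],
  [0.0015,0.0288,0,0,0,0],
  [0,0,0,0,0,0.0515],
  [0,0,0,0,0,0.0515],
  [0,0,0,0,0,0],
  [0,0,0,0,0,0],
  [0,0,0,0,0,0],
])

```text
clock: 25.68
eef_pos: [471.8, -163.2, 252.4]
tcp_rot: [-3.141, 0.002, -0.101]
contact_force: [-0.1, -0.4, -1.9]
opening: 0.179
```

```bash
python3 - <<'E'
from rig import r
from h import *
P=[]
for i in range(4):
    s=r.grab_frame("side"); x=r.sense(); P.append(np.r_[x["eef_pos"],x["tcp_rot"][2],x["opening"]])
print(np.mean(P,0).round(3)); crop(s,220,380,80,210,4,"pics/g8.png")
E
```

```text
[ 4.72193e+02 -1.63264e+02  2.52994e+02 -1.02000e-01  1.74000e-01]
```

View pics/g8.png

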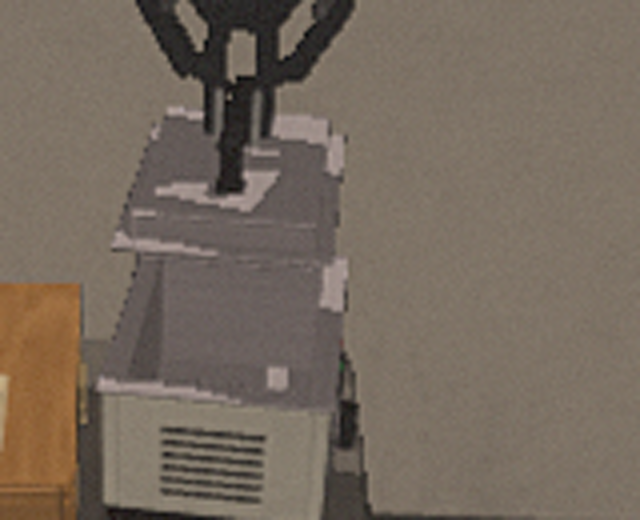

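Call:
arm_command([
  [0,0.0006,0.01,0,0,0],
  [0,0,0.02,0,0,0],
  [0,0,0.02,0,0,0],
  [0,0,0.015,0,0,0],
  [0,0,0.01,0,0,0],
  [0,0,0.005,0,0,0],
  [0,0,0,0,0,0],
  [0,0,0,0,0,0],
  [0,0,0,0,0,0],
])

```text
clock: 26.63
eef_pos: [472.9, -164.5, 174.2]
tcp_rot: [3.141, -0.001, -0.103]
contact_force: [0.5, 0.6, -2.6]
opening: 0.172
```

Call:
arm_command([
  [0,0,0.0015,0,0,0],
  [0,0,0.0015,0,0,0],
  [0,0,0.001,0,0,0],
  [0,0,0.001,0,0,0],
  [0,0,0.001,0,0,0],
  [0,0,0,0,0,0],
])

```text
clock: 27.13
eef_pos: [472.2, -164.2, 167.2]
tcp_rot: [-3.142, 0.0, -0.103]
contact_force: [-0.5, 0.2, -2.9]
opening: 0.173
```

Inside the mouth with no contact; continue.

Call:
arm_command([
  [0,0,0.0015,0,0,0],
  [0,0,0.0015,0,0,0],
  [0,0,0.0015,0,0,0],
  [0,0,0.0015,0,0,0],
  [0,0,0.001,0,0,0],
  [0,0,0.0005,0,0,0],
  [0,0,0.0005,0,0,0],
  [0,0,0,0,0,0],
  [0,0,0,0,0,0],
])

```text
clock: 27.88
eef_pos: [472.3, -164.2, 159.4]
tcp_rot: [-3.142, 0.0, -0.103]
contact_force: [-0.1, -0.1, -2.4]
opening: 0.175
```

Call:
arm_command([
  [0,0,0.0005,0,0,0],
  [0,0,0.0005,0,0,0],
  [0,0,0,0,0,0],
  [0,0,0,0,0,0],
])

```text
clock: 28.22
eef_pos: [472.4, -164.3, 159.0]
tcp_rot: [3.142, -0.0, -0.103]
contact_force: [-3.0, 1.6, 5.5]
opening: 0.175
```

Call:
arm_command([
  [0,0,0,0,0,0],
  [0,0,0,0,0,0],
  [0,0,0,0,0,0],
  [0,0,0,0,0,0],
  [0,0,0,0,0,0],
  [0,0,0,0,0,0],
  [0,0,-0.01,0,0,0],
  [0,0,-0.02,0,0,0],
  [0,0,-0.03,0,0,0],
  [0,0,-0.03,0,0,0],
  [0,0,-0.03,0,0,0],
  [0,0,-0.02,0,0,0],
  [0,0,0,0,0,0],
], fingers=0.08)

```text
clock: 29.3
eef_pos: [474.4, -165.0, 303.8]
tcp_rot: [3.14, -0.008, -0.103]
contact_force: [0.3, 0.5, 0.5]
opening: 0.935
```

Call:
arm_command([
  [0,0.03,0,0,0,0],
  [0,0.03,0,0,0,0],
  [0,0.03,0,0,0,0],
  [0,0.03,0,0,0,0],
  [0,0.03,0,0,0,0],
  [0,0.03,0,0,0,0],
  [0,0.03,0,0,0,0],
  [0,0.03,0,0,0,0],
  [0,0.03,0,0,0,0],
  [0,0.03,0,0,0,0],
  [0,0,0,0,0,0],
  [0,0,0,0,0,0],
  [0,0,0,0,0,0],
  [0,0,0,0,0,0],
])

```text
clock: 30.47
eef_pos: [441.5, -461.5, 298.3]
tcp_rot: [-3.141, 0.0, -0.103]
contact_force: [0.0, -0.1, -0.0]
opening: 0.938
```

```bash
python3 - <<'E'
from rig import r
from h import *
t=r.grab_frame("top"); s=r.grab_frame("side")
pickle.dump((t,s),open("3.pkl","wb"))
cv2.imwrite("pics/t9.png",t["image"]);crop(s,130,330,110,310,2.9,"pics/s9.png");crop(s,220,340,110,225,5,"pics/s9c.png")
t0=pickle.load(open("top0.pkl","rb"))
def bar(f):
    im=f["image"]; m=((im.max(2)<75)*255).astype(np.uint8); w=np.zeros_like(m); w[205:230,298:365]=m[205:230,298:365]
    print(cv2.minAreaRect(max(cv2.findContours(w,0,2)[0],key=cv2.contourArea)))
def deck(f):
    im=f["image"]; m=((im.min(2)>150)*255).astype(np.uint8); w=np.zeros_like(m); w[180:265,270:382]=m[180:265,270:382]
    w=cv2.morphologyEx(w,cv2.MORPH_CLOSE,np.ones((3,3))); print(cv2.minAreaRect(max(cv2.findContours(w,0,2)[0],key=cv2.contourArea)))
for f in (t0,t): bar(f);deck(f)
x=r.sense(); print(x["clock"],x["eef_pos"])
E
```

```text
((331.33587646484375, 219.84580993652344), (51.47232437133789, 8.183276176452637), 6.952957630157471)
((327.5354309082031, 221.03012084960938), (91.64881896972656, 71.03589630126953), 6.666659355163574)
((331.55389404296875, 219.56924438476562), (51.59844970703125, 8.18629264831543), 7.125016689300537)
((327.34576416015625, 220.81964111328125), (90.96516418457031, 70.66181945800781), 6.666659832000732)
30.5667 [ 441.65153523 -461.566137    298.57205877]
```

View pics/t9.png

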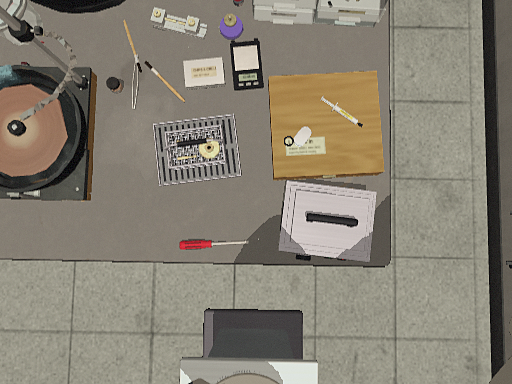

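View pics/s9.png

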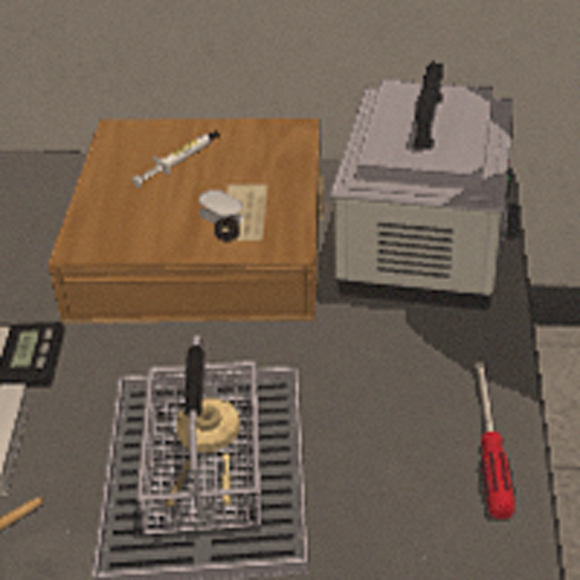

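View pics/s9c.png

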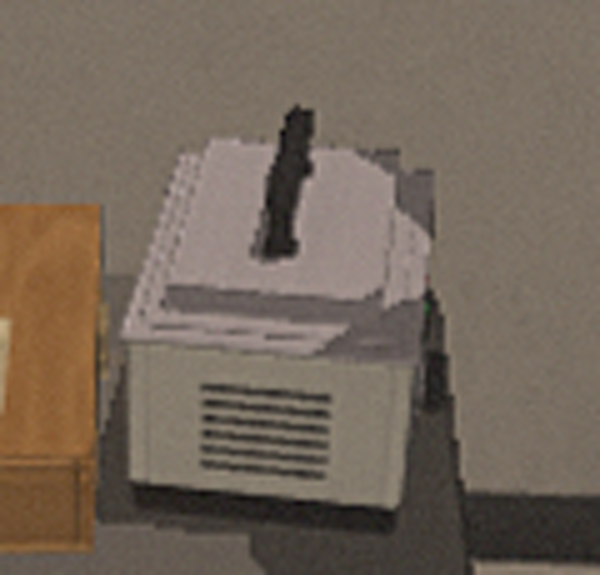

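The top view shows the lid bar at (331.6,219.6), within 0.4 px of where it started. In the side view the lid matches the starting picture, flush all round. The basket stands in the tray with the gear and both dop sticks, and the screwdriver has not moved. Handing in.

```bash
python3 -c "
from rig import r
print(r.sign_off())"
```

```text
the job is handed in; nothing more can be done
None
```

The job is done and handed in at about 31 s of the 72 s allowed; the hand-in gives no verdict. I took the lid off and set it right way up on the clear bench front. Then I lifted the basket out level and stood it on the middle of the draining tray, its length along the tray's, and put the lid back on the cleaner.

**Lid:** in the last pictures the bar lies within 0.4 px (about 1 mm) of where it was at the start, and the flange looks flush with the deck all round. The tool touched down at 159.0 mm, against 158.4 mm at the first grasp. I put the 0.6 mm down to the second grasp sitting slightly higher on the bar.

**Basket:** it is upright on the tray floor, with the gear and both dop sticks still in it.

**Cleaner, tray and screwdriver:** the cleaner is unmoved to within about 0.5 mm. The tray and screwdriver look unmoved by eye. My automatic outline check of the tray picked up only part of it and gave two different centres, so I went by the picture instead.

**Forces:** the readings I took at the end of each move were all under 6 N.

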